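# Set the stem feeder's roller gap and prove it with the gauge

### The job

On the stem feeder, turn the eccentric bolt by its bar handle until the bar stands square to the guide rail and points at the index stud. Then stand the thick gauge on the plate in front of the gap and slide it in between rail and roller until its stem is beside the bolt, and leave it standing there. Leave the thin gauge where it is.

Things in the scene. Friction and masses are not known exactly. Their poses are not given: they have to be found in the camera images.
- feeder: Fixed plate, 10 mm thick, x -140 to 120, y -83 to 107 mm. Origin: bench level, below the bolt's axis; x = feeding direction (away from robot), y to the rail, z up. Rail: inner face y 68, x -60 to 100, top z 35; flared lip from its near end to x -108, y 95. Index stud at x 0, y -67, top z 32. Gap mouth on the -x side, plate free there x -140 to -50. Set gap: 28 wide, middle y 54.
- roller (a joint): Eccentric bolt, rad, anticlockwise from above, 0 to 3, on the feeder's z axis; starts 0.1 to 0.8 (gap too narrow), friction 0.12 N m, stays put. White roller r 40 mm, 10 off axis, top z 35. Dark bar handle 12 wide, z 42 to 66; long end 52 from axis, short end 14. At 0 the long end points to feeder -x, gap 18 mm; at 1.57 to -y (the stud), gap 28; gap = 28 - 10 cos(angle).
- gauge: The thick gauge, loose, plain steel, about 0.4 kg: a foot 70 mm long (its x), 24 mm thick (its y) and 30 mm high, with an upright stem, 16 mm (x) by 12 mm (y), in its middle, reaching 100 mm above its underside. Origin: centre of its underside, z up. Either end may go first into the gap.
- thin_gauge: The other gauge, not wanted: the same length, height and stem, but its foot is only 12 mm thick. Origin: centre of its underside.
There are look-alikes about, which are no part of the job. What is shaped like the gauge but pink, red or yellow is not meant.

How it is judged (in metres and radians):
On the way, in this order (a step that is already met when the one before it is completed fails the run):
1. the bar handle is set square to the rail, at the index stud (1.35 to 1.79 rad) (value of joint roller between 1.35 and 1.79 rad), for 0.2 s.
2. the thick gauge stands on the plate in front of the gap (its middle 40 to 130 mm before the bolt, within 20 mm of the gap's middle line) (x of gauge in the frame of feeder between -0.13 and -0.04 m and y of gauge in the frame of feeder between 0.034 and 0.074 m and z of gauge in the frame of feeder below 0.015 m and angle between gauge's own z axis and vertical below 0.12 rad), for 0.05 s.
At the end, for the whole second after the job is handed in: Bolt at 1.35 to 1.79 rad (bar at the stud, within 12 degrees); thick gauge upright on the plate between rail and roller, its middle within 20 mm of the bolt along the rail and 10 mm of the gap's middle line, along the rail within 14 degrees, at rest, released; thin gauge within 30 mm of its start (all of step 1 and x of gauge in the frame of feeder between -0.02 and 0.02 m and y of gauge in the frame of feeder between 0.044 and 0.064 m and z of gauge in the frame of feeder below 0.015 m and angle between gauge's own z axis and vertical below 0.12 rad and angle between the x axis of gauge and the x axis of feeder, either way round below 0.24 rad and linear speed of gauge below 0.02 m/s and contact force between the fingers and gauge below 0.1 N); the robot touches nothing.
It fails at once if the thin gauge is moved more than 30 mm (distance of thin_gauge from where it was at the start of the episode above 0.03 m).
It also fails if it takes over 61 s, if anything falls off the work surface, if the arm or the gripper's body presses on something with over 40 N, if the wrist force passes 120 N, or if a joint passes its speed limit or range.

### The arm

A 6-joint arm with a two-finger parallel gripper is mounted at the origin on the work surface. World frame = base frame: x ahead of the robot, y to its left, z up, the work surface at z = 0. Lengths are in mm, angles in rad, forces in N, time in s.
With the tool pointing down it reaches from about 350 to 875 mm from the base axis. Payload 4.2 kg.
Tool frame: the origin (TCP) lies at the very end of the fingers, on their centre line; the grasp point (between the pads) lies 19 mm behind it; z points along the fingers, y is the line along which they close (so a half turn about z gives the same grasp; the last joint's range is limited). The gripper opens to 85 mm and grips with 20 to 120 N. Pads are 22 mm wide; open, the fingers measure 114 mm over their backs; the gripper's body (76 mm by 85 mm) begins 54 mm behind the grasp point. The pads swing forward as they close: fully open they stand 13 mm farther back than shut.
Start: joints at [-0.868, 0.385, 0.008, 0, -1.194, -0.259], TCP at [268.371, -564.426, 231.312] pointing down, gripper open.
Joint ranges: [-3.14, 3.14], [-1.21, 2.06], [-1.07, 1.41], [-3.16, 2.05], [-2.99, -0.16], [-3.1, 3.1]. Speed limits (rad/s): [2.79, 2.79, 3.14, 3.14, 3.14, 3.14].

### API

Orientations are given as a unit quaternion [x, y, z, w].
In Python, from bench import read_state, get_image, camera_model, job_done gives the robot as it stands.
- The arm moves only by the shell command python3 -m handwheel 'ROWS'. ROWS is JSON, a list of rows, each a list of 7 numbers: the shift along the tool's x, y, z in m, then the turn, a rotation vector about the tool's x, y, z in rad, then the gripper's target within -1 to 1 (fully open at 1, half-way at 0, shut at -1). In form: [[dx, dy, dz, wx, wy, wz, jaw], ...]. A call has 1 to 10 rows; each row is the pose to reach, as a shift and turn from the pose commanded when the call began, along the tool's axes at that moment; what a row does not reach only later rows make up. A row lasts 1/8 s, in which the tool goes at most 62.5 mm and 10.7 degrees, less where a joint would pass 70% of its speed; a pose out of reach is approached as far as the arm can. A call with a gripper value outside its range is refused whole. The fingers move at their own pace and stop on an object; the grip force is fixed at half the most. Time passes only in rows, so rows that repeat a pose let the fingers close. It gives the time, the measured TCP pose, the force, the opening and the grip force at its end, in the units of the state.
- read_state(): the state, without advancing time (a new reading comes with each control period).
- get_image(name): name is "scene" or "top" or "wrist"; returns (picture, depth): 420x560x3 uint8, blue, green, red; 420x560 float32, mm along the optical axis (not along the pixel's ray), 0 where there is no reading.
- camera_model(name): a dict with "K" (3x3 intrinsics, pixels), "rvec" (rotation vector, rad) and "tvec" (3), from world to camera coordinates, as OpenCV has them; the wrist camera has in their place "hand_eye" (4x4, takes a point from camera to tool coordinates, whose origin is the TCP and whose axes are the flange's). Camera axes: x right, y down, z forward; pixel columns grow to the right and rows downward; lengths in mm; the calibration is good to about 2 mm. A picture is of the moment at which its call begins: read the wrist's pose just before it. camera_model takes no time and is no camera call.
- job_done(): hands the job in; it is judged then, once.
The state is a dict: "clock": time; "joints": joint angles; "joint_vel": joint speeds; "joint_efforts": joint torques, N m; "position": TCP position; "ee_rot": TCP orientation; "contact_force": force on the tool from outside, world axes, zero at the start; "wrist_torque": the same for the moment, N m; "gripper_width": finger opening in mm; "grasp_force": force on a finger pad.
Only numpy, scipy, OpenCV 4.12 (cv2) and the standard library are available. Lean on these libraries where they do the work, as an engineer would, in place of code of your own. Each camera call takes 0.05 s, during which the arm holds its last target. There are 200 camera calls.

## Working session

There is one attempt and no reset: what is moved stays moved. The work goes in short steps, Python scripts to look and compute and a shell command to move; the robot and the scene stay as the last step left them, time stands still between calls to the robot, and variables do not carry over. Pictures are saved under pics/ and viewed, at most 10 in all, crops included, and the job is handed in when it is done.

```bash
mkdir -p pics; cat > h.py <<'E'
import numpy as np,cv2
from scipy.spatial.transform import Rotation as R
from bench import *
def world(name,depth,u,v,z=None):
    m=camera_model(name);K=np.array(m["K"]);Rm=cv2.Rodrigues(np.array(m["rvec"],float))[0];t=np.array(m["tvec"],float).ravel()
    ray=np.linalg.inv(K)@np.array([u,v,1.])
    c=-Rm.T@t;d=Rm.T@ray
    if z is None: return c+d*depth[int(v),int(u)]
    return c+d*(z-c[2])/d[2]
E
python3 - <<'E'
from h import *
for n in("scene","top"):
    p,d=get_image(n);cv2.imwrite(f"pics/{n}.png",p);np.savez(f"{n}.npz",p=p,d=d)
print(read_state())
E
```

```text
{'clock': 0.1, 'joints': array([-8.68378209e-01,  3.85470766e-01,  6.73298990e-03, -4.29075826e-04,
       -1.19396106e+00, -2.58614280e-01]), 'joint_vel': array([-1.41213521e-03, -4.45693010e-04,  1.68980609e-03,  1.58713929e-03,
        1.09461589e-04,  5.47964418e-05]), 'joint_efforts': array([-7.21950455e-04, -3.93318844e+01,  1.88929725e+01,  4.19799283e+00,
       -2.61321526e-03, -3.32596057e-07]), 'position': array([ 268.15812319, -563.97013445,  230.32565461]), 'ee_rot': array([-2.20008006e-01,  9.75497582e-01,  9.35703926e-04, -2.62876618e-04]), 'contact_force': array([ 0.07048754, -0.38733264, -0.16028091]), 'wrist_torque': array([-0.0297855 ,  0.04477994,  0.02691994]), 'grasp_force': 0.0, 'gripper_width': 85.9829824820819}
```

View pics/scene.png

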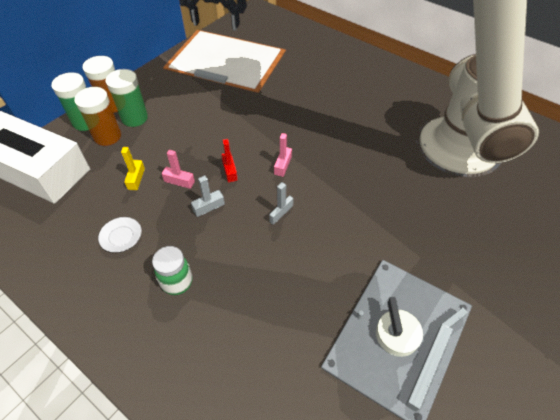

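View pics/top.png

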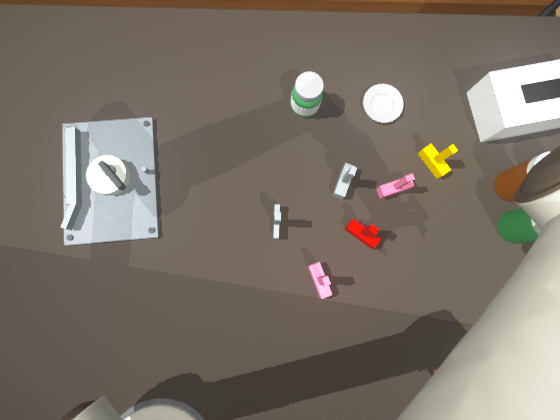

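Two plain steel gauges: top (345,181) / scene (208,203) has the wide foot, so it is the thick one; top (277,221) / scene (281,210) is narrow, so it is the thin one. The pink, red and yellow ones are excluded. The feeder is at top (110,180), with its rail on the left. I'll confirm both in enlarged crops.

```bash
python3 - <<'E'
from h import *
p=np.load("top.npz")["p"]
a=cv2.resize(p[110:260,50:180],None,fx=4,fy=4,interpolation=cv2.INTER_CUBIC)[:600]
cv2.imwrite("pics/c1.png",a)   # u=50+x/4, v=110+y/4
b=cv2.resize(p[150:250,260:380],None,fx=6,fy=6,interpolation=cv2.INTER_CUBIC)
cv2.imwrite("pics/c2.png",b)   # u=260+x/6 v=150+y/6
E
```

```text
(no output)
```

View pics/c1.png

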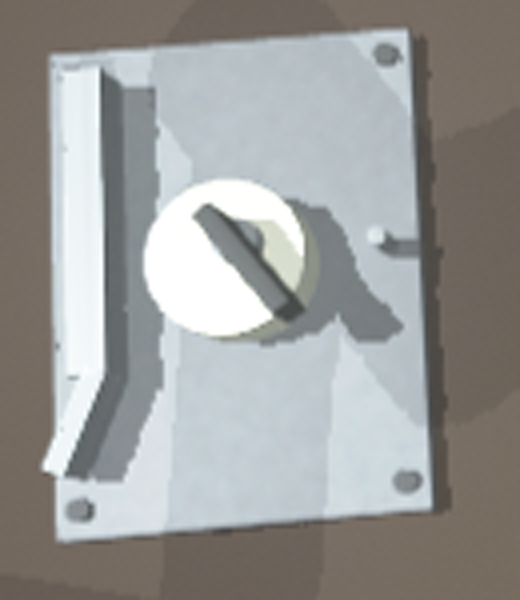

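View pics/c2.png

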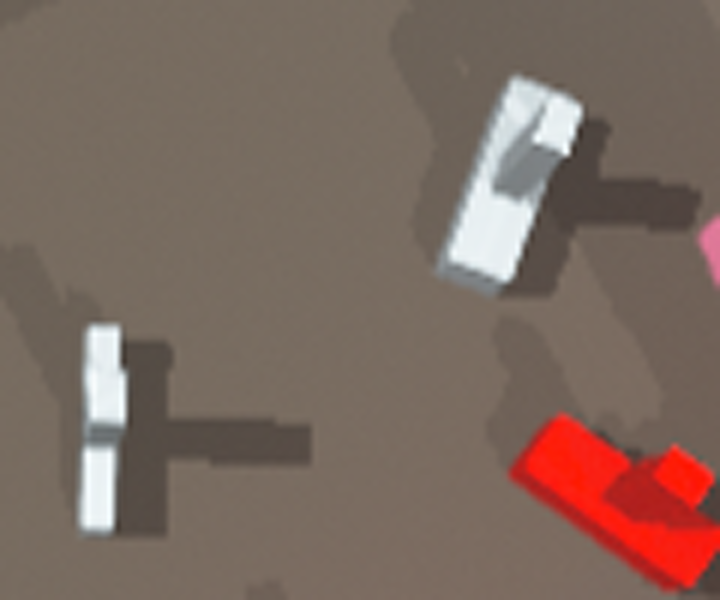

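Crop 1 shows the feeder: plate corners (50,55),(408,30),(435,510),(58,542); bar from (208,212) to (288,303) with its long end down-right; stud at (376,236). Crop 2 confirms the thick gauge, foot-top corners (515,77),(583,100),(510,282),(447,258) and stem top (560,123); the thin one is at (103,430).

```bash
cat > m.py <<'E'
from h import *
f=np.load("top.npz");d=f["d"]
A=lambda x,y,z=None:world("top",d,50+x/4,110+y/4,z)
B=lambda x,y,z=None:world("top",d,260+x/6,150+y/6,z)
np.set_printoptions(precision=1,suppress=True)
if __name__=="__main__":
    # plate corners: TL=(120,107) TR=(120,-83) BR=(-140,-83) BL=(-140,107)
    F=np.array([[120,107],[120,-83],[-140,-83],[-140,107]],float)
    W=np.array([A(*c,10)[:2] for c in[(50,55),(408,30),(435,510),(58,542)]])
    Fc=F-F.mean(0);Wc=W-W.mean(0)
    th=np.arctan2((Fc[:,0]*Wc[:,1]-Fc[:,1]*Wc[:,0]).sum(),(Fc*Wc).sum())
    M=np.array([[np.cos(th),-np.sin(th)],[np.sin(th),np.cos(th)]]);o=W.mean(0)-M@F.mean(0)
    print("feeder",o,th,"res",(W-(F@M.T+o)).round(1).tolist(),"plate z",A(250,450)[2])
    toF=lambda w:M.T@(w[:2]-o)
    print("stud F",toF(A(376,235,32)))
    s,l=A(208,212,66),A(288,303,66);v=toF(l)-toF(s)
    print("bar F",toF(s),toF(l),"len",np.hypot(*v),"angle",np.arctan2(-v[1],-v[0]), "depth z",A(240,255)[2])
    print("rail corner F(-60,68)",toF(A(105,375,35)),"top end(100,68)",toF(A(100,68,35)))
    g=np.array([B(*c,30)[:2] for c in[(515,77),(583,100),(510,282),(447,258)]])
    print("gauge corners",g,"mean",g.mean(0),"len",np.hypot(*(g[0]-g[3])),"wid",np.hypot(*(g[0]-g[1])))
    v=g[0]+g[1]-g[2]-g[3];print("yaw",np.arctan2(v[1],v[0]),"stem top",B(560,123,100),B(560,123),B(480,230)[2])
    print("thin",B(103,345,30),B(98,530,30))
    print("M",M,"gap centre W",o+M@[0,54],"preinsert",o+M@[-95,54])
    s=read_state();print(s["position"],R.from_quat(s["ee_rot"]).as_matrix())
E
python3 m.py
```

```text
feeder [553.2 112.5] 0.09470746696702036 res [[0.1, -0.6], [-1.3, 1.3], [0.1, 0.0], [1.1, -0.7]] plate z 10.134222574057958
stud F [  0.8 -66.2]
bar F [9.  3.9] [-39.7 -32.7] len 60.902612162110515 angle 0.6461813741998217 depth z 65.33440313701885
rail corner F(-60,68) [-60.5  69.3] top end(100,68) [100.   68.7]
gauge corners [[ 577.4 -368.2]
 [ 569.4 -391.8]
 [ 504.9 -364.7]
 [ 513.1 -343.2]] mean [ 541.2 -367. ] len 68.9842219026178 wid 24.861925761870566
yaw -0.3849214619969573 stem top [ 542.1 -366.8  100. ] [ 542.2 -366.9   99.6] 32.162808220106626
thin [ 482.1 -225.2   30. ] [ 419.2 -223.5   30. ]
M [[ 1.  -0.1]
 [ 0.1  1. ]] gap centre W [548.1 166.2] preinsert [453.5 157.2]
[ 268.2 -564.   230.3] [[-0.9 -0.4 -0. ]
 [-0.4  0.9  0. ]
 [ 0.   0.  -1. ]]
```

Everything fits: plate residuals about 1 mm, stud, rail and gauge sizes match. The bolt is at about 0.66 rad. I'll grip the bar about 32 mm out and carry it round an arc.

```bash
cat > plan.py <<'E'
# plan.py: shifts in tool axes from the measured pose to goals (x,y,z, angle of tool y in world)
from h import *
O=np.array([553.2,112.5]);TH=0.0947
M=np.array([[np.cos(TH),-np.sin(TH)],[np.sin(TH),np.cos(TH)]])
def pose(x,y,z,a): return np.array([x,y,z]),R.from_matrix(np.array([[-np.sin(a),np.cos(a),0],[np.cos(a),np.sin(a),0],[0,0,-1]]).T)
def F(x,y): return O+M@[x,y]
def show(goals):
    s=read_state();p=s["position"];q=R.from_quat(s["ee_rot"]);ya=q.as_matrix()[:2,1]
    print("now",p.round(1),"y-angle",np.arctan2(ya[1],ya[0]).round(3),"F",(M.T@(p[:2]-O)).round(1),"w",round(s["gripper_width"],1),"t",s["clock"])
    for g in goals:
        gp,gq=pose(*g);print((q.inv().apply(gp-p)/1000).round(4).tolist(),(q.inv()*gq).as_rotvec().round(3).tolist())
E
sed -i 's/\[\[-np.sin(a),np.cos(a),0\],\[np.cos(a),np.sin(a),0\],\[0,0,-1\]\]).T/[[-np.sin(a),np.cos(a),0],[np.cos(a),np.sin(a),0],[0,0,-1]]).T/' plan.py
python3 - <<'E'
from plan import *
b=.66;x,y=F(-32*np.cos(b),-32*np.sin(b))
show([(x,y,150,b+TH+np.pi/2)])
E
```

```text
now [ 268.2 -564.   230.3] y-angle 2.014 F [-347.7 -646.5] w 86.0 t 0.1
[-0.5174, 0.4787, 0.0812] [0.002, 0.0, -0.311]
```

```bash
T='[-0.517,0.479,0.080,0,0,-0.311,1]'
python3 -m handwheel '[[-0.517,0.479,0.04,0,0,-0.311,1],[-0.517,0.479,0.04,0,0,-0.311,1],[-0.517,0.479,0.04,0,0,-0.311,1],[-0.517,0.479,0.04,0,0,-0.311,1],[-0.517,0.479,0.04,0,0,-0.311,1],[-0.517,0.479,0.04,0,0,-0.311,1],[-0.517,0.479,0.04,0,0,-0.311,1],[-0.517,0.479,0.04,0,0,-0.311,1],[-0.517,0.479,0.04,0,0,-0.311,1],[-0.517,0.479,0.04,0,0,-0.311,1]]'
python3 - <<'E'
from plan import *
b=.66;x,y=F(-32*np.cos(b),-32*np.sin(b))
show([(x,y,150,b+TH+np.pi/2)])
E
```

```text
clock: 1.35
position: [499.8, 17.2, 195.7]
ee_rot: [-0.369, 0.93, 0.0, -0.0]
contact_force: [0.3, -0.5, 0.7]
gripper_width: 85.0
grasp_force: 0.0
now [499.8  17.2 195.7] y-angle 2.326 F [-62.1 -89.8] w 85.0 t 1.35
[-0.0722, 0.0328, 0.0457] [0.0, -0.0, 0.001]
```

```bash
python3 -m handwheel '[[-0.072,0.033,0.03,0,0,0,1],[-0.072,0.033,0.046,0,0,0,1],[-0.072,0.033,0.046,0,0,0,1],[-0.072,0.033,0.046,0,0,0,1]]'
python3 - <<'E'
from plan import *
b=.66;x,y=F(-32*np.cos(b),-32*np.sin(b))
show([(x,y,43,b+TH+np.pi/2)])
p,d=get_image("wrist");cv2.imwrite("pics/w1.png",p)
m=camera_model("wrist");print(m["K"],m["hand_eye"])
E
```

```text
clock: 1.85
position: [529.4, 88.0, 150.2]
ee_rot: [-0.368, 0.93, -0.0, -0.0]
contact_force: [-0.3, 0.1, -0.2]
gripper_width: 85.3
grasp_force: 0.0
now [529.4  88.  150.2] y-angle 2.325 F [-26.  -22.2] w 85.3 t 1.85
[-0.0022, 0.0016, 0.1072] [-0.0, -0.0, -0.0]
[[365.7630119    0.         283.13569953]
 [  0.         365.7630119  217.15867283]
 [  0.           0.           1.        ]] [[ 2.76181242e-04 -9.57228672e-01 -2.89332323e-01  7.26359826e+01]
 [ 9.99999959e-01  2.84733359e-04  1.25333234e-05  1.57913847e+00]
 [ 7.03853075e-05 -2.89332314e-01  9.57228712e-01 -1.42725910e+02]
 [ 0.00000000e+00  0.00000000e+00  0.00000000e+00  1.00000000e+00]]
```

View pics/w1.png

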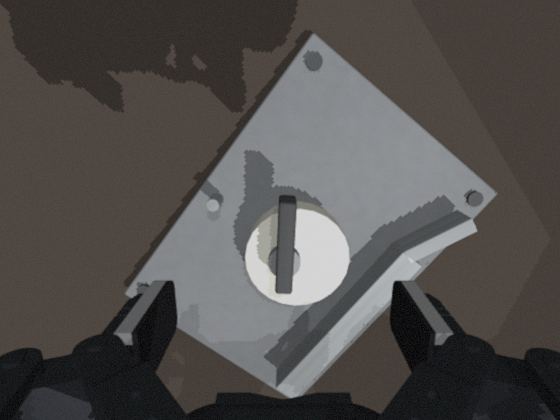

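The wrist view shows the bar upright at u≈286, from (288,197) to (285,292), centred between the fingers, with the long end outward. I'll descend and grip.

```bash
python3 -m handwheel '[[-0.002,0.001,0.06,0,0,0,1],[-0.002,0.001,0.107,0,0,0,1],[-0.002,0.001,0.107,0,0,0,1],[-0.002,0.001,0.107,0,0,0,-1],[-0.002,0.001,0.107,0,0,0,-1],[-0.002,0.001,0.107,0,0,0,-1],[-0.002,0.001,0.107,0,0,0,-1],[-0.002,0.001,0.107,0,0,0,-1],[-0.002,0.001,0.107,0,0,0,-1]]'
python3 - <<'E'
from plan import *
s=read_state();r=M.T@(s["position"][:2]-O);print(r,"bolt",np.arctan2(-r[1],-r[0]),s["wrist_torque"])
show([(*F(-32*np.cos(b),-32*np.sin(b)),43,b+TH+np.pi/2) for b in np.append(np.arange(.8,1.63,.14),1.63)])
E
```

```text
clock: 3.02
position: [530.9, 90.5, 44.0]
ee_rot: [-0.368, 0.93, -0.0, 0.001]
contact_force: [-0.3, -1.3, 5.9]
gripper_width: 10.5
grasp_force: 60.3
[-24.30214003 -19.80756624] bolt 0.6838532846635701 [-0.43515293  0.18658706 -0.11704808]
now [530.9  90.5  44. ] y-angle 2.326 F [-24.3 -19.8] w 10.5 t 3.025
[0.0003, -0.0037, 0.001] [-0.001, 0.001, -0.14]
[-0.0006, -0.0081, 0.001] [-0.001, 0.001, -0.28]
[-0.0021, -0.0123, 0.001] [-0.001, 0.001, -0.42]
[-0.0042, -0.0162, 0.001] [-0.001, 0.001, -0.56]
[-0.0069, -0.0199, 0.001] [-0.001, 0.001, -0.7]
[-0.01, -0.0231, 0.001] [-0.001, 0.001, -0.84]
[-0.0133, -0.0256, 0.001] [-0.001, 0.001, -0.97]
```

```bash
python3 -m handwheel '[[0,-0.004,0,0,0,-0.14,-1],[-0.001,-0.008,0,0,0,-0.28,-1],[-0.002,-0.012,0,0,0,-0.42,-1],[-0.004,-0.016,0,0,0,-0.56,-1],[-0.007,-0.020,0,0,0,-0.70,-1],[-0.010,-0.023,0,0,0,-0.84,-1],[-0.013,-0.0255,0,0,0,-0.97,-1],[-0.013,-0.0255,0,0,0,-0.97,-1],[-0.013,-0.0255,0,0,0,-0.97,-1]]'
python3 - <<'E'
from plan import *
s=read_state();r=M.T@(s["position"][:2]-O);print(r,"bolt",np.arctan2(-r[1],-r[0]),s["wrist_torque"])
show([])
E
```

```text
clock: 4.15
position: [560.9, 79.9, 44.0]
ee_rot: [0.76, -0.65, 0.003, -0.002]
contact_force: [9.0, -8.2, 0.1]
gripper_width: 10.8
grasp_force: 59.3
[  4.57622542 -33.22150186] bolt 1.7076837650745722 [-2.47828073 -2.20760731 -0.16706361]
now [560.9  79.9  44. ] y-angle -2.987 F [  4.6 -33.2] w 10.8 t 4.15
```

```bash
python3 -m handwheel '[[0,0,0,0,0,0,1],[0,0,0,0,0,0,1],[0,0,0,0,0,0,1],[0,0,0,0,0,0,1],[0,0,-0.06,0,0,0,1],[0,0,-0.12,0,0,0,1],[0,0,-0.12,0,0,0,1],[0,0,-0.12,0,0,0,1]]'
python3 - <<'E'
from h import *
s=read_state();p,d=get_image("wrist");cv2.imwrite("pics/w2.png",p);np.savez("w2.npz",p=p,d=d,pos=s["position"],q=s["ee_rot"])
print(s["position"])
E
```

```text
clock: 5.15
position: [556.6, 81.0, 162.8]
ee_rot: [0.759, -0.651, -0.0, -0.0]
contact_force: [-0.1, 0.7, -1.0]
gripper_width: 85.4
grasp_force: 0.0
[556.64055693  80.99182589 162.76263691]
```

View pics/w2.png

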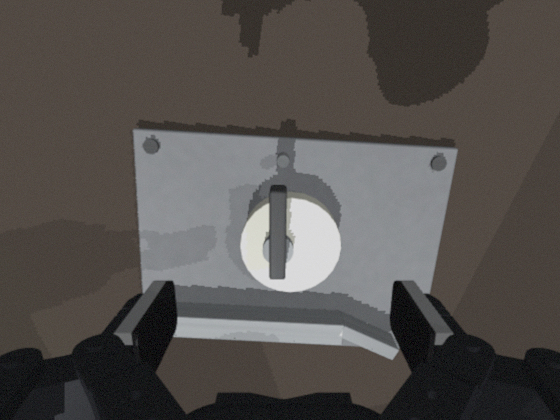

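The bar runs from (278,186) to (278,277), the stud is at (283,159), and the plate corners are (136,130) and (456,149). Computing the angle.

```bash
cat > wr.py <<'E'
from h import *
from plan import *
def wpt(f,u,v,z):
    m=camera_model("wrist");H=np.array(m["hand_eye"]);q=R.from_quat(f["q"])
    c=q.apply(H[:3,3])+f["pos"];d=q.apply(H[:3,:3]@np.linalg.inv(np.array(m["K"]))@[u,v,1.])
    return c+d*(z-c[2])/d[2]
E
python3 - <<'E'
from wr import *
f=np.load("w2.npz");G=lambda u,v,z:(M.T@(wpt(f,u,v,z)[:2]-O)).round(1)
l,s=G(278,186.5,66),G(278,277,66);print("bar",l,s,np.arctan2(-(l-s)[1],-(l-s)[0]))
print("stud",G(283,159,32),"c1",G(136,130,10),"c2",G(456,149,10),"rail corner",G(342,326,35))
E
```

```text
bar [  5.1 -52.2] [ 1.4 14.1] 1.6265454376656403
stud [  2.5 -66. ] c1 [119.2 -78.8] c2 [-135.2  -79.1] rail corner [-55.8  71.8]
```

```bash
sed -i 's/^O=.*/O=np.array([554.6,114.1]);TH=0.0947/' plan.py
python3 - <<'E'
from m import *
from plan import *
for u,v,z in[(381,189,30),(412,182,30),(410,179,100),(375,229,100)]: print(world("top",d,u,v,z))
show([(541.6,-367,150,np.pi/2-.385)])
E
```

```text
[ 522.3 -440.    30. ]
[ 537.6 -505.6   30. ]
[ 526.6 -474.3  100. ]
[ 431.1 -404.   100. ]
now [556.3  80.8 161.9] y-angle -2.988 F [ -1.5 -33.3] w 85.5 t 5.2
[0.4402, 0.0831, 0.0121] [0.001, -0.002, 2.11]
```

```bash
python3 -m handwheel '[[0.44,0.083,0.01,0,0,2.11,0],[0.44,0.083,0.01,0,0,2.11,0],[0.44,0.083,0.01,0,0,2.11,0],[0.44,0.083,0.01,0,0,2.11,0],[0.44,0.083,0.01,0,0,2.11,0],[0.44,0.083,0.01,0,0,2.11,0],[0.44,0.083,0.01,0,0,2.11,0],[0.44,0.083,0.01,0,0,2.11,0],[0.44,0.083,0.01,0,0,2.11,0],[0.44,0.083,0.01,0,0,2.11,0]]'
python3 - <<'E'
from plan import *
show([(541.6,-367,150,np.pi/2-.385)])
E
```

```text
clock: 6.45
position: [541.5, -366.7, 150.2]
ee_rot: [0.079, 0.997, 0.001, -0.002]
contact_force: [0.3, 0.0, 0.1]
gripper_width: 42.5
grasp_force: 0.0
now [ 541.5 -366.7  150.2] y-angle 1.413 F [ -58.5 -477.4] w 42.5 t 6.45
[-0.0001, -0.0003, 0.0002] [0.001, -0.005, 0.228]
```

```bash
python3 -m handwheel '[[0,0,0,0,0,0.228,0],[0,0,0,0,0,0.228,0],[0,0,0,0,0,0.228,0]]'
python3 - <<'E'
from plan import *
s=read_state();p,d=get_image("wrist");cv2.imwrite("pics/w3.png",p);np.savez("w3.npz",p=p,d=d,pos=s["position"],q=s["ee_rot"])
show([(541.6,-367,69,np.pi/2-.385)])
E
```

```text
clock: 6.82
position: [541.9, -366.2, 150.8]
ee_rot: [0.188, 0.982, 0.0, -0.002]
contact_force: [-0.3, 0.0, 0.2]
gripper_width: 42.3
grasp_force: 0.0
now [ 542.1 -366.3  151.1] y-angle 1.193 F [ -57.9 -477.1] w 42.7 t 6.875
[-0.0001, -0.0008, 0.0821] [0.0, -0.003, 0.008]
```

View pics/w3.png

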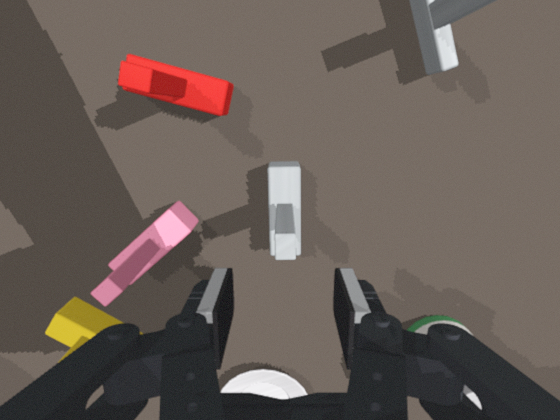

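The thick gauge is centred between the fingers (stem top (285,245), foot (284,165)–(284,255)) and aligned. I'll grip it and lift.

```bash
python3 -m handwheel '[[0,-0.001,0.05,0,0,0.008,0],[0,-0.001,0.081,0,0,0.008,0],[0,-0.001,0.081,0,0,0.008,0],[0,-0.001,0.081,0,0,0.008,-1],[0,-0.001,0.081,0,0,0.008,-1],[0,-0.001,0.081,0,0,0.008,-1],[0,-0.001,0.081,0,0,0.008,-1],[0,-0.001,0.081,0,0,0.008,-1]]' && python3 -m handwheel '[[0,0,-0.03,0,0,0,-1],[0,0,-0.09,0,0,0,-1],[0,0,-0.13,0,0,0,-1],[0,0,-0.13,0,0,0,-1],[0,0,-0.13,0,0,0,-1]]'
python3 - <<'E'
from plan import *
show([(*F(-95,54),200,np.pi/2+TH)])
E
```

```text
clock: 7.88
position: [543.7, -368.0, 73.8]
ee_rot: [0.192, 0.981, -0.001, 0.002]
contact_force: [1.4, 1.2, 6.0]
gripper_width: 10.7
grasp_force: 60.8
clock: 8.5
position: [540.4, -366.3, 198.5]
ee_rot: [0.192, 0.981, 0.002, -0.003]
contact_force: [-0.1, 0.1, -5.3]
gripper_width: 10.5
grasp_force: 59.2
now [ 540.4 -366.3  198.5] y-angle 1.184 F [ -59.6 -476.9] w 10.5 t 8.5
[0.2774, 0.454, 0.0011] [0.003, -0.006, -0.482]
```

```bash
python3 -m handwheel '[[0.277,0.454,0,0,0,-0.482,-1],[0.277,0.454,0,0,0,-0.482,-1],[0.277,0.454,0,0,0,-0.482,-1],[0.277,0.454,0,0,0,-0.482,-1],[0.277,0.454,0,0,0,-0.482,-1],[0.277,0.454,0,0,0,-0.482,-1],[0.277,0.454,0,0,0,-0.482,-1],[0.277,0.454,0,0,0,-0.482,-1],[0.277,0.454,0,0,0,-0.482,-1],[0.277,0.454,0,0,0,-0.482,-1]]' && python3 -m handwheel '[[0,0,0.05,0,0,0,-1],[0,0,0.09,0,0,0,-1],[0,0,0.09,0,0,0,-1],[0,0,0.09,0,0,0,-1]]'
python3 - <<'E'
from plan import *
show([(*F(-95,54),90,np.pi/2+TH)])
E
```

```text
clock: 9.75
position: [454.9, 158.5, 199.3]
ee_rot: [-0.05, 0.999, -0.001, -0.003]
contact_force: [0.3, -0.2, -5.5]
gripper_width: 11.1
grasp_force: 60.6
clock: 10.25
position: [457.7, 157.1, 112.6]
ee_rot: [-0.048, 0.999, -0.0, 0.001]
contact_force: [0.1, -0.1, -4.4]
gripper_width: 10.7
grasp_force: 60.7
now [457.7 157.1 112.6] y-angle 1.666 F [-92.4  52. ] w 10.7 t 10.25
[0.0026, 0.002, 0.0226] [-0.0, 0.001, 0.001]
```

```bash
python3 -m handwheel '[[0.0,0.001,0.012,0,0,0,-1],[0.0,0.001,0.022,0,0,0,-1],[0.0,0.001,0.022,0,0,0,-1],[0.0,0.001,0.022,0,0,0,-1]]'
python3 - <<'E'
from plan import *
show([(*F(-95,54),83,np.pi/2+TH)])
p,d=get_image("scene");q,d2=get_image("top")
a=cv2.resize(p[250:420,310:480],None,fx=3.5,fy=3.5,interpolation=cv2.INTER_CUBIC)
b=cv2.resize(q[110:260,50:180],None,fx=4,fy=4,interpolation=cv2.INTER_CUBIC)
a=a[:595,:400] if 0 else cv2.resize(p[260:400,360:480],None,fx=3.3,fy=3.3,interpolation=cv2.INTER_CUBIC)
b=cv2.resize(q[120:260,50:170],None,fx=3.3,fy=3.3,interpolation=cv2.INTER_CUBIC)
cv2.imwrite("pics/pre.png",np.hstack([a,b]))
show([])
E
```

```text
clock: 10.75
position: [456.9, 158.5, 90.1]
ee_rot: [-0.048, 0.999, 0.0, 0.0]
contact_force: [-0.1, 0.1, -4.2]
gripper_width: 11.0
grasp_force: 60.5
now [456.9 158.5  90.1] y-angle 1.667 F [-93.1  53.4] w 11.0 t 10.75
[0.0019, 0.0006, 0.0071] [0.0, 0.0, 0.001]
now [456.9 158.6  90.3] y-angle 1.667 F [-93.   53.5] w 11.1 t 10.85
```

View pics/pre.png

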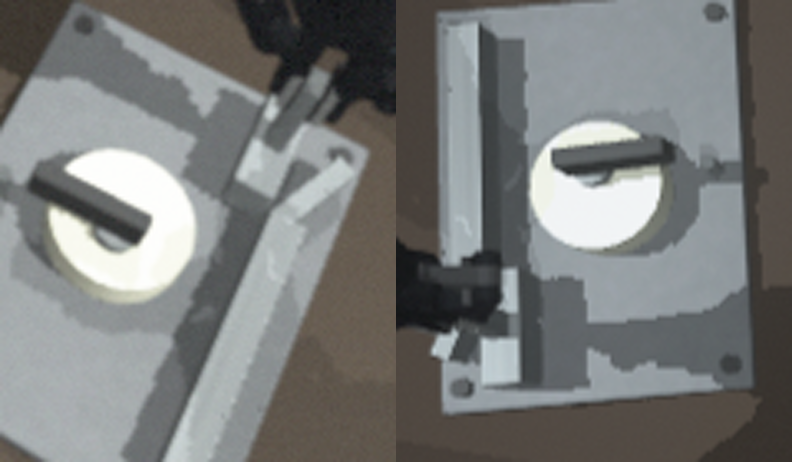

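The left half (scene) and right half (top) show the gauge upright, held before the mouth. In the top view its foot's roller-side edge runs (518,268)–(522,382), its rear-left corner is (482,384), and the rail's inner top edge is (478,25)–(483,230).

```bash
python3 - <<'E'
from plan import *
P=lambda x,y,z:(M.T@(world("top",None,50+(x-396)/3.3,120+y/3.3,z)[:2]-O)).round(1)
for z in(46,50): print("foot",z,P(518,268,z),P(522,382,z),P(482,384,z))
print("rail",P(479,25,35),P(483,230,35),"roller left edge z35",P(530,185,35))
l,s=P(670,150,66),P(552,160,66);print("bar",l,s)
E
```

```text
foot 46 [-61.3  41.8] [-129.8   41.1] [-128.9   64.3]
foot 50 [-62.2  40.1] [-130.4   39.4] [-129.5   62.4]
rail [97.1 66.9] [-33.5  67.1] roller left edge z35 [-7.8 38.3]
bar [ -2.6 -56.9] [-2.8 11.8]
```

```bash
python3 -m handwheel '[[0,0.001,0.004,0,0,0,-1],[0,0.001,0.007,0,0,0,-1],[0,0.001,0.007,0,0,0,-1]]'; python3 -m handwheel '[[0,0,0.002,0,0,0,-1],[0,0,0.002,0,0,0,-1]]'; 
```

```text
clock: 11.22
position: [456.6, 159.5, 83.8]
ee_rot: [-0.048, 0.999, -0.0, 0.0]
contact_force: [-2.4, -0.8, 3.9]
gripper_width: 11.0
grasp_force: 61.9
clock: 11.48
position: [456.7, 159.5, 83.7]
ee_rot: [-0.049, 0.999, -0.0, 0.0]
contact_force: [-8.2, -1.2, 19.1]
gripper_width: 11.0
grasp_force: 64.0
```

```bash
python3 -m handwheel '[[0,-0.001,-0.0015,0,0,0,-1],[-0.008,-0.001,-0.0015,0,0,0,-1],[-0.016,-0.001,-0.0015,0,0,0,-1],[-0.024,-0.001,-0.0015,0,0,0,-1],[-0.032,-0.001,-0.0015,0,0,0,-1],[-0.040,-0.001,-0.0015,0,0,0,-1],[-0.040,-0.001,-0.0015,0,0,0,-1]]'; python3 -c "
from plan import *
show([(*F(-2,53),83.8,np.pi/2+TH)])"
```

```text
clock: 12.35
position: [497.8, 162.8, 85.5]
ee_rot: [-0.049, 0.999, 0.0, 0.001]
contact_force: [-6.0, 1.1, 16.6]
gripper_width: 10.4
grasp_force: 71.1
now [497.8 162.8  85.5] y-angle 1.668 F [-51.9  53.8] w 10.4 t 12.35
[-0.0499, -0.001, 0.0018] [0.0, 0.003, 0.002]
```

```bash
python3 -m handwheel '[[-0.006,0,-0.001,0,0,0,-1],[-0.012,0,-0.001,0,0,0,-1],[-0.018,0,-0.001,0,0,0,-1],[-0.024,0,-0.001,0,0,0,-1],[-0.024,0,-0.001,0,0,0,-1]]'; python3 -c "
from plan import *
show([(*F(-2,53),83.8,np.pi/2+TH)])"
```

```text
clock: 12.98
position: [519.1, 163.6, 83.6]
ee_rot: [-0.048, 0.999, -0.001, -0.002]
contact_force: [-4.3, -1.3, 4.7]
gripper_width: 11.2
grasp_force: 70.4
now [519.1 163.6  83.6] y-angle 1.667 F [-30.6  52.7] w 11.2 t 12.975
[-0.0286, 0.0003, -0.0003] [-0.002, -0.004, 0.001]
```

```bash
python3 -m handwheel '[[-0.006,0,0,0,0,0,-1],[-0.012,0,0,0,0,0,-1],[-0.018,0,0,0,0,0,-1],[-0.024,0,0,0,0,0,-1],[-0.030,0,0,0,0,0,-1],[-0.030,0,0,0,0,0,-1]]'; python3 -c "
from plan import *
show([])
q,d=get_image('top');b=cv2.resize(q[110:260,50:180],None,fx=4,fy=4,interpolation=cv2.INTER_CUBIC);cv2.imwrite('pics/in.png',b)"
```

```text
clock: 13.72
position: [548.6, 166.2, 83.5]
ee_rot: [-0.048, 0.999, -0.001, -0.002]
contact_force: [-5.5, -1.2, 5.5]
gripper_width: 11.0
grasp_force: 70.5
now [548.6 166.2  83.5] y-angle 1.667 F [-1.1 52.4] w 11.0 t 13.725
```

View pics/in.png

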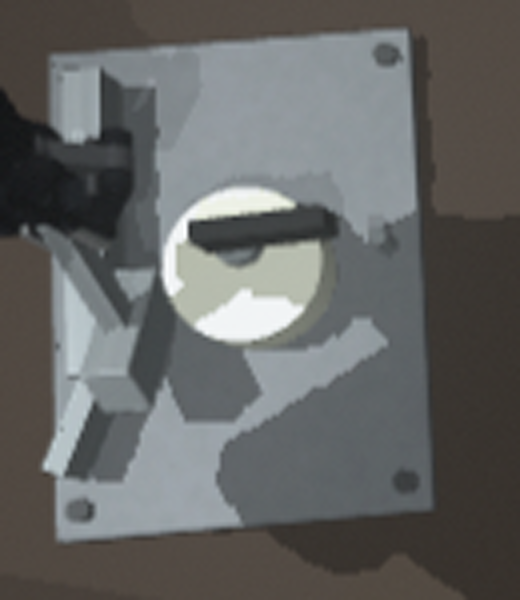

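```bash
python3 - <<'E'
from h import *
p,d=get_image("scene");q,d2=get_image("top");w,d3=get_image("wrist");s=read_state()
np.savez("now.npz",p=p,d=d,q=q,d2=d2,w=w,d3=d3,pos=s["position"],q4=s["ee_rot"])
a=cv2.resize(p[260:400,360:480],(480,560),interpolation=cv2.INTER_CUBIC)
b=np.zeros((560,320,3),np.uint8)
b[:240]=cv2.resize(w,(320,240));b[240:]=cv2.resize(q[160:240,50:130],(320,320),interpolation=cv2.INTER_CUBIC)
cv2.imwrite("pics/last.png",np.hstack([a,b]))
E
```

```text
(no output)
```

View pics/last.png

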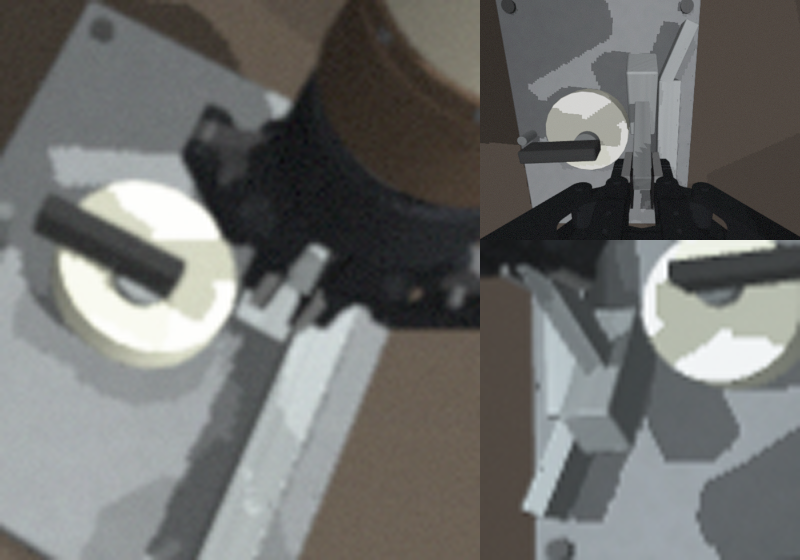

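The last picture shows the gauge in the gap but pitched nose-down: the rear of the foot is raised and the stem leans forward in the pads. I'll measure the tilt from depth.

```bash
cat > prof.py <<'E'
from plan import *
def cloud(name,d,pos=None,q=None):
    m=camera_model(name);K=np.array(m["K"]);v,u=np.nonzero(d>0);c=(np.linalg.inv(K)@np.vstack([u,v,np.ones(len(u))]))*d[v,u]
    if name=="wrist":
        H=np.array(m["hand_eye"]);w=R.from_quat(q).apply((H[:3,:3]@c).T+H[:3,3])+pos
    else: w=(cv2.Rodrigues(np.array(m["rvec"],float))[0].T@(c-np.array(m["tvec"],float).reshape(3,1))).T
    w[:,:2]=(w[:,:2]-O)@M; return w
def prof(w,lo,hi,zmax=130):
    for x in range(-130,60,6):
        k=(w[:,0]>=x)&(w[:,0]<x+6)&(w[:,1]>lo)&(w[:,1]<hi)&(w[:,2]<zmax)
        if k.sum()>3: z=w[k,2];print(x+3,k.sum(),np.percentile(z,[5,50,95]).round(),end=" | ")
    print()
E
python3 - <<'E'
from prof import *
f=np.load("now.npz")
print("top");prof(cloud("top",f["d2"]),46,62)
print("wrist");prof(cloud("wrist",f["d3"],f["pos"],f["q4"]),46,62)
E
```

```text
top
-127 23 [ 9. 11. 12.] | -121 25 [ 7. 10. 13.] | -115 22 [ 8. 11. 13.] | -109 22 [ 9. 10. 13.] | -103 23 [ 8. 10. 12.] | -97 25 [ 8. 11. 13.] | -91 25 [ 8. 11. 12.] | -85 32 [ 9. 11. 49.] | -79 58 [ 9. 51. 58.] | -73 46 [ 9. 62. 69.] | -67 37 [ 9. 69. 71.] | -61 31 [ 8. 65. 69.] | -55 27 [10. 62. 64.] | -49 26 [ 9. 59. 61.] | -43 36 [56. 61. 68.] | -37 44 [52. 71. 77.] | -31 51 [52. 79. 87.] | -25 57 [45. 89. 99.] | -19 63 [ 41.  98. 108.] | -13 68 [ 37. 110. 120.] | -1 10 [ 8. 11. 12.] | 5 18 [ 9. 10. 12.] | 11 21 [ 9. 10. 12.] | 17 22 [ 8. 11. 13.] | 23 21 [ 8. 11. 12.] | 29 22 [ 9. 10. 12.] | 35 19 [ 9.  9. 11.] | 41 24 [ 8. 10. 13.] | 47 22 [ 8. 11. 12.] | 53 22 [ 8. 11. 12.] | 59 18 [ 9. 10. 12.] | 
wrist
-127 336 [ 9. 10. 11.] | -121 378 [ 9. 10. 11.] | -115 373 [ 9. 10. 12.] | -109 350 [ 9. 10. 11.] | -103 343 [ 9. 10. 11.] | -97 347 [ 9. 10. 11.] | -91 324 [ 9. 10. 11.] | -85 311 [ 9. 10. 11.] | -79 385 [46. 51. 55.] | -73 548 [55. 60. 65.] | -67 560 [66. 69. 70.] | -61 495 [65. 67. 69.] | -55 466 [62. 64. 66.] | -49 421 [58. 60. 62.] | -43 473 [56. 58. 63.] | -37 581 [53. 68. 74.] | -31 624 [51. 79. 84.] | -25 728 [83. 89. 95.] | -19 840 [ 94. 100. 105.] | -13 1578 [ 95. 111. 121.] | -7 779 [115. 117. 128.] | -1 550 [112. 115. 129.] | 5 363 [110. 120. 129.] | 11 81 [109. 120. 121.] |
```

The foot's nose is on the plate at x≈-20 and the pitch is about 28°. I'll rotate the tool about that nose to set the gauge upright (middle at about -55, still in front of the gap) and release it. Then I'll regrip it lower and straight.

```bash
python3 -m handwheel '[[0,0,-0.003,0,0,0,-1],[0.009,0,-0.005,0,-0.12,0,-1],[0.018,0,-0.0055,0,-0.245,0,-1],[0.028,0,-0.005,0,-0.37,0,-1],[0.0365,0,-0.0035,0,-0.49,0,-1],[0.0365,0,-0.0035,0,-0.49,0,-1],[0.0365,0,-0.0035,0,-0.49,0,-1]]'; python3 - <<'E'
from prof import *
s=read_state();w,d=get_image("wrist");q,d2=get_image("top")
print(R.from_quat(s["ee_rot"]).as_matrix()[:,2])
prof(cloud("wrist",d,s["position"],s["ee_rot"]),46,62);prof(cloud("top",d2),46,62);show([])
E
```

```text
clock: 14.8
position: [534.8, 103.4, 131.0]
ee_rot: [-0.1, 0.971, -0.038, 0.215]
contact_force: [1.6, -1.2, -4.4]
gripper_width: 10.6
grasp_force: 65.7
[ 0.42560269 -0.03003901 -0.90441142]
-115 104 [ 9. 10. 11.] | -109 429 [ 9. 10. 11.] | -103 390 [ 9. 10. 11.] | -97 382 [ 9. 10. 11.] | -91 358 [ 9. 10. 11.] | -85 339 [ 9. 10. 11.] | -79 307 [ 9. 10. 11.] | -73 297 [ 9. 10. 11.] | -67 276 [ 9. 10. 11.] | -61 269 [ 9. 10. 11.] | -55 245 [ 9. 10. 11.] | -49 243 [ 9. 10. 11.] | -43 227 [ 9. 10. 11.] | -37 216 [ 9. 10. 11.] | -31 209 [ 9. 10. 11.] | -25 193 [ 9. 10. 11.] | -19 188 [ 9. 10. 11.] | -13 175 [ 9. 10. 11.] | -7 168 [ 9. 10. 11.] | -1 163 [ 9. 10. 11.] | 5 144 [ 9. 10. 11.] | 11 143 [ 9. 10. 11.] | 17 133 [ 9. 10. 11.] | 23 137 [ 9. 10. 11.] | 29 129 [ 9. 10. 11.] | 35 122 [ 9. 10. 11.] | 41 119 [ 9. 10. 11.] | 47 113 [ 9. 10. 11.] | 53 108 [ 9. 10. 11.] | 59 102 [ 9. 10. 11.] | 
-127 21 [ 9. 11. 12.] | -121 22 [ 8. 10. 12.] | -115 24 [ 9. 11. 13.] | -109 22 [ 8. 10. 12.] | -103 22 [ 9. 11. 12.] | -97 23 [ 9. 10. 13.] | -91 24 [ 8. 11. 12.] | -85 22 [ 7. 11. 13.] | -79 22 [ 8. 11. 13.] | -73 23 [ 8. 10. 12.] | -67 20 [ 8. 11. 12.] | -61 22 [ 8. 10. 13.] | -55 24 [ 8. 10. 13.] | -49 22 [ 9. 10. 12.] | -43 25 [ 9. 11. 12.] | -37 21 [ 9. 11. 13.] | -31 20 [ 9. 11. 12.] | -25 14 [ 9. 10. 12.] | -19 4 [10. 10. 10.] | 29 17 [ 9. 11. 13.] | 35 23 [ 8. 10. 12.] | 41 23 [ 8. 10. 12.] | 47 21 [ 8. 11. 12.] | 53 23 [ 8. 11. 13.] | 59 20 [ 8. 10. 11.] | 
now [535.1  95.4 129.8] y-angle 1.736 F [-21.2 -16.8] w 11.1 t 14.9
```

```bash
python3 -c "
from h import *
s=read_state();print(s['joints'].round(3),s['joint_vel'].round(2),s['contact_force'])"; python3 -m handwheel '[[0,0,0,0,0,0,-1],[0,0,0,0,0,0,-1],[0,0,0,0,0,0,-1]]';python3 -c "
from h import *
s=read_state();print(s['joints'].round(3),s['joint_vel'].round(2),s['contact_force'],R.from_quat(s['ee_rot']).as_matrix().round(2))"
```

```text
[ 0.31   0.182 -0.957  1.426 -0.168 -3.08 ] [ 0.09  0.02  0.04 -0.13  0.08 -0.  ] [ 0.45177565  0.47544787 -5.39344397]
clock: 15.28
position: [536.3, 102.7, 130.8]
ee_rot: [-0.096, 0.971, -0.037, 0.215]
contact_force: [0.5, 0.5, -5.0]
gripper_width: 11.0
grasp_force: 65.1
[ 0.323  0.183 -0.952  1.42  -0.166 -3.08 ] [-0.   -0.   -0.    0.   -0.01  0.  ] [ 0.46537181  0.51185734 -5.03001358] [[-0.89 -0.17  0.42]
 [-0.2   0.98 -0.03]
 [-0.41 -0.11 -0.9 ]]
```

```bash
python3 -m handwheel '[[-0.02,-0.006,-0.045,0,0.05,0,-1],[-0.04,-0.011,-0.09,0,0.1,0,-1],[-0.04,-0.011,-0.09,0,0.1,0,-1],[-0.04,-0.011,-0.09,0,0.1,0,-1]]'; python3 - <<'E'
from prof import *
s=read_state();print(s["joints"].round(2));show([(*F(-95,54),230,np.pi/2+TH),(s["position"][0]-40,s["position"][1],240,np.pi/2+TH)])
E
```

```text
clock: 15.78
position: [534.5, 104.0, 230.8]
ee_rot: [-0.094, 0.981, -0.04, 0.165]
contact_force: [2.3, -2.3, -3.5]
gripper_width: 11.2
grasp_force: 65.0
[ 0.6   0.1  -0.55  0.36 -0.69 -2.23]
now [534.5 104.  230.8] y-angle 1.744 F [-20.9  -8.2] w 11.2 t 15.775
[0.0632, 0.0675, -0.0282] [-0.096, 0.328, 0.096]
[0.0342, 0.0059, -0.0219] [-0.096, 0.328, 0.096]
```

```bash
python3 -m handwheel '[[0.034,0.006,-0.022,-0.096,0.328,0.096,-1],[0.034,0.006,-0.022,-0.096,0.328,0.096,-1],[0.034,0.006,-0.022,-0.096,0.328,0.096,-1],[0.034,0.006,-0.022,-0.096,0.328,0.096,-1]]'; python3 - <<'E'
from prof import *
s=read_state();print(s["joints"].round(2),R.from_quat(s["ee_rot"]).as_matrix()[:,2].round(3));show([(*F(-100,54),200,np.pi/2+TH)])
q,d=get_image("top");s=read_state();w,d3=get_image("wrist");c=cloud("top",d)
# bar: points z 60-72 near the bolt
for n,c in(("top",c),("wrist",cloud("wrist",d3,s["position"],s["ee_rot"]))):
    k=(abs(c[:,2]-66)<4)&(abs(c[:,0])<65)&(abs(c[:,1])<65);b=c[k,:2];print(n,k.sum(),np.vstack([b.min(0),b.max(0)]))
    (cx,cy),(w_,h_),a=cv2.minAreaRect(b.astype(np.float32));bx=cv2.boxPoints(((cx,cy),(w_,h_),a));print("centre",cx,cy,w_,h_,a)
E
```

```text
clock: 16.27
position: [494.8, 101.9, 238.3]
ee_rot: [-0.046, 0.999, -0.002, 0.001]
contact_force: [-0.8, -0.2, -5.7]
gripper_width: 11.0
grasp_force: 65.0
[ 0.53  0.17 -0.27  0.01 -1.13 -2.01] [ 0.002 -0.004 -1.   ]
now [494.8 101.9 238.3] y-angle 1.663 F [-60.6  -6.5] w 11.0 t 16.275
[0.0396, 0.0605, 0.038] [-0.005, 0.002, -0.002]
top 216 [[ -7.82766772 -52.85329701]
 [  7.45621091  13.21380838]]
centre 0.3285942077636719 -19.66722869873047 12.997880935668945 66.0642318725586 3.4839000701904297
wrist 470 [[ -5.42517698 -50.07036939]
 [  9.8621534   15.79407387]]
centre 2.312675952911377 -17.331268310546875 11.94489860534668 65.86783599853516 4.428581237792969
```

The bolt is unaffected, still about 1.63 rad (bar 66 mm long, 3.5–4.4° past square). The gauge is still held. I'll hover at the mouth with its nose near x=-55, measure its pitch, touch down and let it settle upright.

```bash
python3 -m handwheel '[[-0.024,0.06,0,0,0,0,-1],[-0.024,0.06,0.04,0,0,0,-1],[-0.024,0.06,0.1,0,0,0,-1],[-0.024,0.06,0.125,0,0,0,-1],[-0.024,0.06,0.125,0,0,0,-1],[-0.024,0.06,0.125,0,0,0,-1]]'; python3 - <<'E'
from prof import *
s=read_state();w,d=get_image("wrist");q,d2=get_image("top")
c=cloud("wrist",d,s["position"],s["ee_rot"]);c=c[c[:,2]>20];prof(c,44,62);c=cloud("top",d2);c=c[c[:,2]>20];prof(c,44,62);show([])
print(s["joints"].round(2))
k=(c[:,2]<100)&(c[:,2]>35)&(c[:,0]<-50)&(c[:,0]>-130)&(c[:,1]<66)&(c[:,1]>30);print("y range",np.percentile(c[k,1],[2,98]))
E
```

```text
clock: 17.12
position: [515.2, 163.8, 115.8]
ee_rot: [-0.046, 0.999, -0.001, 0.003]
contact_force: [0.6, -0.1, -4.5]
gripper_width: 11.1
grasp_force: 65.0
-115 476 [80. 84. 88.] | -109 616 [89. 94. 98.] | -103 642 [ 99. 102. 103.] | -97 586 [ 98. 100. 102.] | -91 520 [94. 96. 98.] | -85 477 [91. 93. 95.] | -79 517 [88. 90. 95.] | -73 599 [ 84.  99. 105.] | -67 664 [ 81. 109. 114.] | -61 730 [ 77. 119. 124.] | -55 523 [ 74. 127. 130.] | -49 62 [ 68.  70. 121.] | -43 149 [ 68. 124. 129.] | 
-121 11 [79. 81. 83.] | -115 40 [83. 87. 93.] | -109 42 [ 93.  97. 102.] | -103 33 [101. 103. 105.] | -97 28 [ 98. 100. 102.] | -91 32 [94. 96. 98.] | -85 28 [90. 92. 94.] | -79 37 [86. 92. 97.] | -73 54 [ 84. 101. 108.] | -67 65 [ 80. 109. 118.] | -61 68 [ 77. 118. 127.] | -55 56 [ 72. 112. 129.] | -49 42 [ 68.  72. 129.] | 
now [515.4 163.8 116.2] y-angle 1.663 F [-34.4  53.2] w 11.0 t 17.225
[ 0.61  0.36 -0.36  0.01 -0.85 -2.09]
y range [41.36090492 64.31574164]
```

```bash
python3 -m handwheel '[[0.009,0,-0.002,0,-0.117,0,-1],[0.018,0,-0.004,0,-0.234,0,-1],[0.027,0,-0.004,0,-0.35,0,-1],[0.027,0,0.010,0,-0.35,0,-1],[0.027,0,0.020,0,-0.35,0,-1],[0.027,0,0.020,0,-0.35,0,-1]]'; python3 - <<'E'
from prof import *
s=read_state();w,d=get_image("wrist");q,d2=get_image("top")
c=cloud("wrist",d,s["position"],s["ee_rot"]);c=c[c[:,2]>20];prof(c,44,62);c=cloud("top",d2);c=c[c[:,2]>20];prof(c,44,62);show([])
print(s["joints"].round(2),R.from_quat(s["ee_rot"]).as_matrix().round(2))
E
```

```text
clock: 17.98
position: [488.1, 156.2, 96.3]
ee_rot: [-0.046, 0.984, 0.007, 0.171]
contact_force: [0.8, -1.0, -4.7]
gripper_width: 11.2
grasp_force: 65.0
-127 1117 [36. 46. 56.] | -121 802 [56. 61. 62.] | -115 503 [60. 61. 62.] | -109 457 [58. 59. 60.] | -103 412 [57. 58. 59.] | -97 711 [56. 58. 67.] | -91 1481 [55. 80. 93.] | -85 2468 [ 93. 110. 128.] | -79 1147 [ 53. 121. 129.] | -73 415 [ 51. 123. 126.] | -67 224 [ 49. 121. 128.] | -61 70 [ 48.  49. 124.] | -55 18 [46. 47. 48.] | 
-127 38 [38. 48. 57.] | -121 31 [60. 63. 64.] | -115 28 [59. 62. 64.] | -109 28 [59. 60. 62.] | -103 28 [58. 59. 61.] | -97 35 [56. 59. 68.] | -91 57 [60. 79. 95.] | -85 31 [ 57.  95. 108.] | -61 6 [48. 49. 51.] | -55 7 [ 66. 106. 113.] | 
now [490.5 158.8  98.1] y-angle 1.662 F [-59.6  50.6] w 11.0 t 18.075
[ 0.53  0.21 -0.98  1.11 -0.16 -3.1 ] [[-0.94 -0.09  0.34]
 [-0.09  1.    0.03]
 [-0.34 -0.   -0.94]]
```

```bash
python3 -m handwheel '[[0.002,0,0.005,0,0.05,0,-1],[0.002,0,0.005,0,0.05,0,-1],[0.002,0,0.005,0,0.05,0,-1]]'; python3 - <<'E'
from prof import *
s=read_state();w,d=get_image("wrist")
c=cloud("wrist",d,s["position"],s["ee_rot"]);c=c[c[:,2]>20];prof(c,44,62);show([])
print(s["joints"].round(2))
k=(c[:,2]<75)&(c[:,2]>50)&(c[:,0]<-95)&(c[:,0]>-130)&(c[:,1]<66)&(c[:,1]>30);print("y range",np.percentile(c[k,1],[2,98]))
E
```

```text
clock: 18.45
position: [490.6, 161.7, 92.7]
ee_rot: [-0.046, 0.988, 0.01, 0.149]
contact_force: [0.3, -0.0, -5.2]
gripper_width: 11.0
grasp_force: 65.1
-127 793 [35. 43. 50.] | -121 911 [51. 58. 61.] | -115 515 [58. 60. 61.] | -109 460 [57. 58. 59.] | -103 430 [55. 57. 58.] | -97 475 [54. 55. 58.] | -91 1121 [53. 68. 79.] | -85 1513 [ 52.  91. 103.] | -79 2383 [101. 115. 126.] | -73 812 [ 48. 120. 128.] | -67 437 [ 46. 120. 130.] | -61 200 [ 44. 118. 129.] | -55 39 [ 43.  44. 121.] | 
now [490.3 160.9  92.5] y-angle 1.666 F [-59.5  52.7] w 10.8 t 18.5
[ 0.66  0.24 -0.85  0.63 -0.27 -2.73]
y range [44.9162522  65.56927576]
```

```bash
python3 -m handwheel '[[0.0007,0,0.002,0,0,0,-1],[0.0007,0,0.002,0,0,0,-0.35],[0.0007,0,0.002,0,0,0,-0.35],[0.0007,0,0.002,0,0,0,-0.35],[0.0007,0,0.002,0,0,0,-0.35]]'; python3 - <<'E'
from prof import *
s=read_state();w,d=get_image("wrist");q,d2=get_image("top")
c=cloud("wrist",d,s["position"],s["ee_rot"]);c=c[c[:,2]>20];prof(c,44,62);c=cloud("top",d2);c=c[c[:,2]>20];prof(c,44,62);
show([])
print(s["joints"].round(2),R.from_quat(s["ee_rot"]).as_matrix()[2].round(3))
E
```

```text
clock: 19.12
position: [489.2, 158.7, 89.4]
ee_rot: [-0.047, 0.988, 0.008, 0.148]
contact_force: [0.5, 0.5, -0.0]
gripper_width: 27.9
grasp_force: 0.0
-127 557 [39. 40. 41.] | -121 520 [39. 40. 41.] | -115 502 [39. 40. 41.] | -109 3141 [ 40.  82. 109.] | -103 707 [ 40. 110. 111.] | -97 605 [ 40. 110. 111.] | -91 262 [ 40. 110. 111.] | -85 45 [39. 40. 41.] | -79 37 [39. 40. 41.] | -73 30 [40. 40. 41.] | -67 20 [39. 40. 41.] | 
-127 29 [39. 40. 42.] | -121 29 [38. 40. 42.] | -115 28 [39. 40. 43.] | -109 96 [ 40.  75. 111.] | -103 80 [ 42.  88. 112.] | -97 81 [ 42.  91. 111.] | -91 23 [ 39.  42. 110.] | -85 26 [38. 41. 42.] | -79 29 [39. 41. 42.] | -73 5 [39. 41. 42.] | 
now [489.1 158.6  89.2] y-angle 1.666 F [-61.   50.5] w 27.8 t 19.225
[ 0.66  0.24 -0.87  0.65 -0.26 -2.75] [-0.292  0.002 -0.956]
```

The gauge now stands upright and free (foot top flat at z 40, stem top 110, middle x≈-98). I'll rise, straighten the tool and regrip lower.

```bash
python3 -m handwheel '[[-0.013,0,-0.043,0,0,0,-0.35],[-0.026,0,-0.086,0,0,0,-0.35],[-0.026,0,-0.086,0,0.15,0,-0.35],[-0.026,0,-0.086,0,0.29,0,-0.35],[-0.026,0,-0.086,0,0.29,0,-0.35],[-0.026,0,-0.086,0,0.29,0,-0.35]]'; python3 - <<'E'
from prof import *
s=read_state();w,d=get_image("wrist");q,d2=get_image("top")
print(s["joints"].round(2))
for c in (cloud("wrist",d,s["position"],s["ee_rot"]),cloud("top",d2)):
    for z in(110,40):
        k=(abs(c[:,2]-z)<2.5)&(c[:,0]<-60)&(c[:,0]>-150)&(c[:,1]<75)&(c[:,1]>30);r=cv2.minAreaRect(c[k,:2].astype(np.float32));print(z,k.sum(),r)
show([(*F(-98.5,53),100,np.pi/2+TH)])
E
```

```text
clock: 19.98
position: [487.8, 157.7, 178.0]
ee_rot: [-0.047, 0.999, 0.0, 0.003]
contact_force: [-0.3, 0.5, 0.1]
gripper_width: 27.7
grasp_force: 0.0
[ 0.63  0.24 -0.35  0.   -0.98 -2.11]
110 562 ((-99.46343994140625, 53.899085998535156), (15.738142013549805, 11.728219032287598), 0.02086113765835762)
40 2064 ((-98.96923828125, 53.760658264160156), (69.50411224365234, 23.97075653076172), 0.05847310647368431)
110 66 ((-101.22937774658203, 51.35717010498047), (13.389711380004883, 14.817937850952148), 84.21971130371094)
40 348 ((-101.4091567993164, 56.33201599121094), (70.22453308105469, 34.55168151855469), 2.887979030609131)
now [487.4 157.7 178.3] y-angle 1.666 F [-62.8  49.7] w 27.6 t 20.075
[0.0361, 0.0033, 0.0781] [0.0, 0.005, 0.001]
```

```bash
python3 - <<'E'
from prof import *
s=read_state();w,d=get_image("wrist");c=cloud("wrist",d,s["position"],s["ee_rot"])
k=(abs(c[:,2]-35)<1.5)&(c[:,0]>-55)&(c[:,0]<60)
y=c[k,1];x=c[k,0]
for a in range(-55,60,15):
    j=(x>=a)&(x<a+15);yr=y[j&(y>55)];yo=y[j&(y<50)&(y>0)]
    if len(yr) and len(yo):print(a,len(yr),np.percentile(yr,1).round(1),len(yo),np.percentile(yo,99.5).round(1))
show([(*F(-99.2,53.8),100,np.pi/2+TH),(*F(-99.2,53.8),51,np.pi/2+TH)])
E
```

```text
-55 424 69.6 212 24.3
-40 385 69.8 645 35.5
-25 375 70.1 746 39.8
-10 255 69.6 386 40.6
5 182 69.8 171 37.2
20 176 70.1 9 28.0
now [487.5 157.8 178.5] y-angle 1.667 F [-62.6  49.9] w 27.5 t 20.125
[0.037, 0.0039, 0.0783] [0.001, 0.006, 0.001]
[0.0373, 0.0039, 0.1273] [0.001, 0.006, 0.001]
```

The wrist camera puts the gap from 40.8 to 69.7 (28.9 wide), middle 55.2. The gauge is at (-99.2, 53.8).

```bash
python3 -m handwheel '[[0.037,0.004,0,0,0,0,-0.35],[0.037,0.004,0.03,0,0,0,-0.35],[0.037,0.004,0.03,0,0,0,-0.35],[0.037,0.004,0.05,0,0,0,-0.35],[0.037,0.004,0.05,0,0,0,-0.35]]'; python3 - <<'E'
from plan import *
show([(*F(-99.2,53.8),51,np.pi/2+TH)])
print(read_state()["joints"].round(2))
E
```

```text
clock: 20.75
position: [451.4, 158.6, 128.5]
ee_rot: [-0.048, 0.999, 0.0, 0.002]
contact_force: [-0.5, -0.2, 0.3]
gripper_width: 27.6
grasp_force: 0.0
now [451.4 158.6 128.5] y-angle 1.666 F [-98.5  54. ] w 27.6 t 20.75
[0.0011, -0.0002, 0.0775] [0.0, 0.005, 0.001]
[ 0.68  0.24 -0.49  0.   -0.83 -2.16]
```

```bash
python3 -m handwheel '[[0.001,0,0.03,0,0,0,-0.35],[0.001,0,0.055,0,0,0,-0.35],[0.001,0,0.073,0,0,0,-0.35],[0.001,0,0.073,0,0,0,-0.35],[0.001,0,0.073,0,0,0,-1],[0.001,0,0.073,0,0,0,-1],[0.001,0,0.073,0,0,0,-1],[0.001,0,0.073,0,0,0,-1]]'; python3 - <<'E'
from plan import *
show([(*F(-99.2,55.2),53,np.pi/2+TH)])
s=read_state();print(s["joints"].round(2),s["wrist_torque"].round(2))
E
```

```text
clock: 21.75
position: [452.1, 159.5, 56.7]
ee_rot: [-0.048, 0.999, 0.001, 0.004]
contact_force: [-0.0, 0.3, 5.9]
gripper_width: 11.4
grasp_force: 61.7
now [452.1 159.5  56.7] y-angle 1.667 F [-97.8  54.9] w 11.4 t 21.75
[0.0015, 0.0003, 0.0037] [0.002, 0.008, 0.001]
[ 0.68  0.35 -0.57  0.   -0.64 -2.16] [-0.22  0.11  0.01]
```

```bash
python3 -m handwheel '[[0,0.001,-0.002,0,0,0,-1],[0,0.001,-0.003,0,0,0,-1],[0,0.001,-0.003,0,0,0,-1]]'; python3 - <<'E'
from prof import *
show([])
s=read_state();w,d=get_image("wrist");c=cloud("wrist",d,s["position"],s["ee_rot"]);c=c[c[:,2]>20];prof(c,46,62)
k=(abs(c[:,2]-41)<4)&(c[:,0]<-100)&(c[:,0]>-150)&(c[:,1]<75)&(c[:,1]>30);print(cv2.minAreaRect(c[k,:2].astype(np.float32)))
E
```

```text
clock: 22.12
position: [450.6, 159.7, 58.1]
ee_rot: [-0.048, 0.999, 0.001, 0.002]
contact_force: [-0.3, -0.2, -5.5]
gripper_width: 11.4
grasp_force: 60.4
now [450.6 159.7  58.1] y-angle 1.666 F [-99.3  55.3] w 11.4 t 22.125
-127 448 [41. 42. 43.] | -121 427 [40. 42. 43.] | -115 808 [ 41.  42. 129.] | -109 4713 [ 42.  91. 113.] | -103 872 [ 41. 111. 112.] | -97 721 [102. 111. 112.] | -91 219 [ 96. 109. 112.] | 
((-118.33551788330078, 57.28953552246094), (35.285125732421875, 24.059297561645508), 0.32198479771614075)
```

```bash
cat > rel.py <<'E'
from prof import *
for i in range(2):
    s=read_state();w,d=get_image("wrist");c=cloud("wrist",d,s["position"],s["ee_rot"])
    k=(abs(c[:,2]-35)<1.5)&(c[:,1]>60);r=c[k];print("rail",[np.percentile(r[(r[:,0]>a)&(r[:,0]<a+15),1],2).round(1) if ((r[:,0]>a)&(r[:,0]<a+15)).sum()>20 else None for a in range(-60,50,15)])
    for a in range(-140,0,20):
        k=(abs(c[:,2]-41.5)<2.5)&(c[:,1]>35)&(c[:,1]<75)&(c[:,0]>a)&(c[:,0]<a+20)
        if k.sum()>30: print(a,k.sum(),np.percentile(c[k,1],[1,99]).round(1),end="; ")
    print(s["position"])
k=(abs(c[:,2]-35)<1.5)&(c[:,1]>0)&(c[:,1]<50)&(abs(c[:,0])<55);print("roller",k.sum(),c[k].max(0) if k.any() else "")
E
python3 rel.py
```

```text
rail [None, None, np.float64(69.5), None, None, None, None, None]
-140 1785 [45.7 69. ]; -120 1584 [45.6 69.1]; [450.66175046 159.79468341  58.13655076]
rail [None, None, np.float64(69.5), None, None, None, None, None]
-140 1768 [45.8 69.1]; -120 1611 [45.6 69.1]; [450.77691815 159.82979404  58.22559369]
roller 0
```

```bash
python3 -m handwheel '[[0,-0.002,0,0,0,0,-1],[-0.006,-0.002,0,0,0,0,-1],[-0.012,-0.002,0,0,0,0,-1],[-0.018,-0.002,0,0,0,0,-1],[-0.024,-0.002,0,0,0,0,-1],[-0.030,-0.002,0,0,0,0,-1],[-0.030,-0.002,0,0,0,0,-1]]'; python3 rel.py
```

```text
clock: 23.15
position: [481.8, 161.1, 58.8]
ee_rot: [-0.048, 0.999, 0.001, 0.003]
contact_force: [-0.4, -0.6, -4.2]
gripper_width: 11.3
grasp_force: 60.4
rail [np.float64(78.7), np.float64(84.3), None, None, None, None, None, None]
-120 578 [44.2 67.3]; -100 2137 [44.  67.4]; -80 655 [43.8 67.5]; [481.79792188 161.07057198  58.80435447]
rail [np.float64(80.0), np.float64(84.3), None, None, None, None, None, None]
-120 632 [43.7 67.1]; -100 2143 [43.9 67.2]; -80 595 [43.6 67.3]; [481.26921717 160.8595182   58.71465252]
roller 1002 [-30.44916582  25.22719074  36.49493187]
```

```bash
python3 -m handwheel '[[-0.006,-0.0005,0,0,0,0,-1],[-0.012,-0.0005,0,0,0,0,-1],[-0.018,-0.0005,0,0,0,0,-1],[-0.024,-0.0005,0,0,0,0,-1],[-0.030,-0.0005,0,0,0,0,-1],[-0.036,-0.0005,0,0,0,0,-1],[-0.036,-0.0005,0,0,0,0,-1]]'; python3 rel.py
```

```text
clock: 24.12
position: [517.6, 164.0, 59.0]
ee_rot: [-0.048, 0.999, 0.001, 0.003]
contact_force: [-0.8, -0.4, -4.9]
gripper_width: 11.1
grasp_force: 60.4
rail [np.float64(69.8), np.float64(69.9), np.float64(71.3), np.float64(82.5), None, None, None, None]
-80 1039 [43.3 66.8]; -60 2048 [43.5 66.9]; -40 284 [43.6 67. ]; [517.63378401 163.96279324  59.01138778]
rail [np.float64(69.9), np.float64(69.8), np.float64(71.3), np.float64(82.5), None, None, None, None]
-80 1087 [43.2 66.7]; -60 2016 [43.3 66.7]; -40 265 [43.5 66.8]; [517.1534958  163.77934051  58.94735979]
roller 4613 [ 5.3968998  37.76824446 36.48748191]
```

```bash
python3 -m handwheel '[[-0.006,0,0,0,0,0,-1],[-0.012,0,0,0,0,0,-1],[-0.018,0,0,0,0,0,-1],[-0.024,0,0,0,0,0,-1],[-0.030,0,0,0,0,0,-1],[-0.034,0,0,0,0,0,-1],[-0.034,0,0,0,0,0,-1],[-0.034,0,0.002,0,0,0,-1],[-0.034,0,0.002,0,0,0,-1]]'; python3 rel.py; python3 -c "
from plan import *
show([])"
```

```text
clock: 25.35
position: [550.5, 166.9, 57.0]
ee_rot: [-0.048, 0.999, 0.001, 0.003]
contact_force: [0.0, 0.5, -4.3]
gripper_width: 11.1
grasp_force: 60.4
rail [np.float64(69.9), np.float64(69.5), np.float64(69.8), np.float64(69.8), np.float64(70.6), np.float64(81.6), None, None]
-40 1648 [43.5 66.3]; -20 1578 [43.5 66.5]; [550.53793966 166.924335    56.98739646]
rail [np.float64(69.8), np.float64(69.5), np.float64(69.8), np.float64(69.8), np.float64(70.7), np.float64(81.5), None, None]
-40 1660 [43.6 66.4]; -20 1604 [43.5 66.6]; [550.67073428 166.99667076  57.14550293]
roller 8721 [31.35367983 49.88260745 36.49894494]
now [550.8 167.   57.2] y-angle 1.666 F [ 1.2 53.1] w 11.4 t 25.45
```

```bash
python3 -m handwheel '[[0,0,0.0007,0,0,0,-1],[0,0,0.0007,0,0,0,-1],[0,0,0.0007,0,0,0,-0.4],[0,0,0.0007,0,0,0,-0.4],[0,0,0.0007,0,0,0,-0.4],[0,0,0.0007,0,0,0,-0.4]]' && python3 -m handwheel '[[0,0,-0.03,0,0,0,-0.4],[0,0,-0.07,0,0,0,-0.4],[0,0,-0.12,0,0,0,-0.4],[0.04,0,-0.15,0,0,0,-0.4],[0.05,0,-0.15,0,0,0,-0.4],[0.05,0,-0.15,0,0,0,-0.4]]'; python3 - <<'E'
from prof import *
s=read_state();w,d=get_image("wrist");c=cloud("wrist",d,s["position"],s["ee_rot"])
for n,z,lo,hi in(("stem",110,30,75),("foot",40,41,69),("bar",66,-60,25)):
    k=(abs(c[:,2]-z)<2.5)&(abs(c[:,0])<60)&(c[:,1]>lo)&(c[:,1]<hi);print(n,k.sum(),cv2.minAreaRect(c[k,:2].astype(np.float32)))
prof(c[c[:,2]>20],48,62)
q,d2=get_image("top");m=cloud("top",d2);t=m.copy();t[:,:2]=t[:,:2]@M.T+O
k=(abs(t[:,2]-30)<4)&(abs(t[:,0]-450)<60)&(abs(t[:,1]+224)<40);print("thin",t[k].mean(0))
d0=np.load("top.npz")["d"];t=cloud("top",d0);t[:,:2]=t[:,:2]@M.T+O;k=(abs(t[:,2]-30)<4)&(abs(t[:,0]-450)<60)&(abs(t[:,1]+224)<40);print("thin0",t[k].mean(0))
E
```

```text
clock: 26.2
position: [551.2, 167.2, 56.8]
ee_rot: [-0.048, 0.999, 0.001, 0.003]
contact_force: [-0.4, -0.1, -0.1]
gripper_width: 25.5
grasp_force: 0.0
clock: 26.95
position: [499.6, 161.9, 206.0]
ee_rot: [-0.048, 0.999, 0.001, 0.003]
contact_force: [0.3, 0.0, -0.8]
gripper_width: 25.8
grasp_force: 0.0
stem 334 ((-0.4664168357849121, 55.238224029541016), (10.971990585327148, 16.469621658325195), 89.74189758300781)
foot 1248 ((-0.6875953674316406, 55.21167755126953), (23.97251319885254, 69.39869689941406), 89.86538696289062)
bar 1039 ((2.5256247520446777, -17.211109161376953), (12.319318771362305, 66.23004150390625), 4.529393672943115)
-37 106 [21. 32. 40.] | -31 109 [39. 40. 41.] | -25 100 [39. 40. 41.] | -19 102 [39. 40. 41.] | -13 94 [39. 40. 41.] | -7 632 [ 40.  84. 110.] | -1 129 [109. 110. 111.] | 5 115 [ 88. 110. 111.] | 
thin [ 449.3723909  -223.39517558   29.83070303]
thin0 [ 449.62750195 -223.3500834    29.72923207]
```

Everything measures within limits. The gauge stands upright on the gap's middle line, about 2 mm from the bolt along the rail; the bolt is at about 1.65 rad; the thin gauge hasn't moved.

```bash
python3 -c "
from bench import *
print(job_done())"
```

```text
the job is handed in; nothing more can be done
None
```

The job is handed in (no verdict shown): bolt at about 1.65 rad facing the stud, thick gauge upright and released beside the bolt on the gap's middle line, thin gauge unmoved; on the first slide the gauge tipped nose-down in the grip, so I stood it up again in front of the gap and slid it in a second time.

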